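# Check two dough rollers with a thickness gauge

## Robot

A 6-joint arm with a two-finger parallel gripper is mounted at the origin on a cart in front of the work surface, level with it; the furniture and walls round the work are solid. World frame = base frame: x ahead of the robot, y to its left, z up, the work surface at z = 0. Lengths are in m, angles in rad, forces in N, time in s.
With the tool pointing down it reaches from about 0.3 to 0.775 m from the base axis. Payload 14.6 kg.
Tool frame: the origin (TCP) lies at the very end of the fingers, on their centre line; the grasp point (between the pads) lies 19 mm behind it; z points along the fingers, y is the line along which they close (so a half turn about z gives the same grasp; the last joint's range is limited). The gripper opens to 94 mm and grips with 3 to 60 N. Pads are 16 mm wide; open, the fingers measure 119 mm over their backs; the gripper's body (75 mm by 177 mm) begins 78 mm behind the grasp point.
Start: joints at [1.135, 0.3, 1.521, -0, 1.321, -0.067], TCP at [0.198, 0.513, 0.205] pointing down, gripper open.
Joint ranges: [-3.03, 3.03], [-0.79, 2.21], [0.23, 2.52], [-1.04, 4.18], [0, 3.07], [-2.55, 2.55]. Speed limits (rad/s): [2.22, 2.22, 2.57, 3.14, 3.14, 3.14].

## Interface

Orientations are given as [roll, pitch, yaw] about the fixed x, y, z axes, in that order (R = Rz(yaw) Ry(pitch) Rx(roll)).
In Python, from station import ctrl, cams gives the robot as it stands. The module is installed in compiled form; this text tells all that it offers.
- The arm moves only by the tool arm_command, never from a script. Its argument "plan" is a list that holds one entry, the list of rows, each a list of 7 numbers: the shift along the tool's x, y, z in fractions of the full range, 1 being 80 cm, then the turn, a rotation vector about the tool's x, y, z in a scale on which 1.0 is 180 degrees, then the closure, from -1 (fully open) to 1 (shut). A call has 1 to 12 rows; each row is the pose to reach, as a shift and turn from the pose commanded when the call began, along the tool's axes at that moment; what a row does not reach only later rows make up. A row lasts 1/10 s, in which the tool goes at most 50 mm and 8.59 degrees, less where a joint would pass 70% of its speed; a pose out of reach is approached as far as the arm can. A shift or turn number past 1, either way, is cut back to 1. A call with a gripper value outside its range is refused whole. The fingers move at their own pace and stop on an object; "squeeze" is the grip in N (left out, the last holds). Time passes only in rows, so rows that repeat a pose let the fingers close. It gives the time, the measured TCP pose, the force, the opening and the grip force at its end, in the units of the state.
- ctrl.get_obs(): the state, without advancing time (a new reading comes with each control period).
- cams.camera(name): name is "scene" or "side" or "wrist"; returns (picture, depth): 384x512x3 uint8, blue, green, red; 384x512 float32, m along the optical axis (not along the pixel's ray), 0 where there is no reading.
- cams.camera_info(name): a dict with "fx", "fy", "cx", "cy" (pixels), "dist_coeffs" ([k1, k2, p1, p2, k3] as OpenCV has them; the pictures are not rectified), "world_to_cam" (4x4, takes a point from world to camera coordinates). Camera axes: x right, y down, z forward; pixel columns grow to the right and rows downward; lengths in m; the calibration is good to about 2 mm. A picture is of the moment at which its call begins: read the wrist's pose just before it. camera_info takes no time and is no camera call; for the wrist camera it gives the pose at the moment of the call.
- ctrl.hand_in(): hands the job in; it is judged then, once.
The state is a dict: "time_s": time; "qpos": joint angles; "joint_vel": joint speeds; "tau": joint torques, N m; "ee_pos": TCP position; "eef_rot": TCP orientation; "force": force on the tool from outside, world axes, zero at the start; "moment": the same for the moment, N m; "grip_width": finger opening in m; "grip_force": force on a finger pad.
Only numpy, scipy, OpenCV 4.12 (cv2) and the standard library are available. Lean on these libraries where they do the work, as an engineer would, in place of code of your own. Each camera call takes 0.05 s, during which the arm holds its last target. There are 200 camera calls.

## Task

Draw the red-handled thickness gauge out of its grey holder by the steel blade, lay it flat on the board clear of holder and stands and let go, then take it again by the red handle. Try the blade under the roller of both dough-roller stands, sliding it in flat over the bed from the robot's side until it goes in or jams against the roller, and do not force it. Finish with the gauge left lying flat in the gap that takes it, the blade showing well out beyond the roller, and leave the other things where they are.

Things in the scene. Friction and masses are not known exactly. Their poses are not given: they have to be found in the camera images.
- gauge: thickness gauge, one rigid piece, about 90 g: flat steel blade 90 x 24 x 7 mm, behind it a red handle 50 long x 20 wide x 26 mm high, on one flat underside. Origin on the underside where blade and handle meet; x along the blade (tip at +90 mm, handle back to -50 mm), y across, z up. Starts in the holder, handle hidden, the last 46 to 52 mm of blade sticking out away from the robot
- gauge_tip (a point): middle of the blade's front edge, on its underside
- gauge_holder: fixed grey sleeve on the board, outside 96 long x 40 wide x 36 mm high, inside 28 wide x 30 mm high, closed at the robot's end. Origin on the board below the middle of its open mouth; x points out of the mouth, so the gauge is drawn out along +x, parallel to it (clear when drawn 100 mm)
- roller_stand_1: fixed dough-roller stand: aluminium bed 150 x 100 x 6 mm on the board, two blue cheeks (36 mm long in x, inner faces at y = +-39.5 mm, nuts up to 70 mm above the board) carrying a wooden roller. Origin on the board below the roller's axis; x is the way a blade is slid in (roughly away from the robot), y along the roller. The bed reaches from x = -100 (in front) to +50 mm
- roller_stand_2: a second stand, alike except for its gap. One of the two has a gap of 3 mm between bed and roller (the 7 mm blade jams), the other 10.5 mm (the blade goes in); which is which is not told and the stands swap places
- roller_1: wooden roller of roller_stand_1, 30 mm across, 80 mm long, does not turn or give. Origin on the bed's top (6 mm above the board) exactly below the roller's axis; axes as the stand's. In the tight stand the blade, flat on the bed, jams with its tip about 10 mm before this origin; a tip that gets past it has fitted
- roller_2: wooden roller of roller_stand_2, the same with respect to that stand
- pastry_board: fixed wooden board over the burners, 470 x 600 mm, its top 30 mm above z = 0; origin under its centre at z = 0. Between the stands and beyond the holder's mouth there is free room for the gauge
- salt_box: round wooden salt box, 85 mm across, 60 mm high, loose; stands at the back of the board between the stands; to be left alone
- kitchen_timer: red and white wind-up timer, 64 mm across, 56 mm high, loose, at the front left of the board; to be left alone
- jigger: brass double jigger, 45 mm across, 88 mm high, loose, at the front right of the board; to be left alone
- copper_mug: copper mug with a handle, 86 mm across (119 mm with handle), 83 mm high, loose, at the front right of the board; to be left alone

How it is judged:
By the outcome, as a careful person would: the job done as asked, in the order asked, and still so for the second after the job is handed in, with the robot touching nothing.
It also fails if it takes over 72 s, if anything falls off the work surface, if the arm or the gripper's body presses on something with over 40 N, if the wrist force passes 120 N, or if a joint passes its speed limit or range.

## Working session

There is one attempt and no reset: what is moved stays moved. The work goes in short steps, Python scripts to look and compute and a tool call to move; the robot and the scene stay as the last step left them, time stands still between calls to the robot, and variables do not carry over. Pictures are saved under pics/ and viewed, at most 10 in all, crops included, and the job is handed in when it is done.

Besides the shell and the picture viewer there is one more tool, called after "Call:" in YAML: its name, and indented under it one key for each argument. arm_command: Moves the arm, as the interface text tells. Its arguments: {"type":"object","properties":{"plan":{"type":"array"},"squeeze":{"type":"number"}},"required":["plan"]}

```bash
mkdir -p pics; ls
cat > h.py <<'E'
import numpy as np, cv2
from station import ctrl, cams
def grab(n):
    info=cams.camera_info(n); p,d=cams.camera(n); return p,d,info
def K(i): return np.array([[i['fx'],0,i['cx']],[0,i['fy'],i['cy']],[0,0,1.]])
def world(d,i):
    h,w=d.shape; u,v=np.meshgrid(np.arange(w),np.arange(h))
    q=cv2.undistortPoints(np.stack([u,v],-1).reshape(-1,1,2).astype(float),K(i),np.array(i['dist_coeffs'])).reshape(h,w,2)
    P=np.concatenate([q*d[...,None],d[...,None],np.ones((h,w,1))],-1)
    W=P@np.linalg.inv(i['world_to_cam']).T
    W=W[...,:3]; W[d==0]=np.nan; return W
def ray(uv,i,z):
    "intersection of pixel rays with plane z"
    q=cv2.undistortPoints(np.array(uv,float).reshape(-1,1,2),K(i),np.array(i['dist_coeffs'])).reshape(-1,2)
    T=np.linalg.inv(i['world_to_cam']); D=np.c_[q,np.ones(len(q))]@T[:3,:3].T; o=T[:3,3]
    return o+D*((z-o[2])/D[:,2])[:,None]
E
python3 - <<'E'
from h import *
for n in("scene","side","wrist"):
    p,d,i=grab(n); np.savez(''+n+'0.npz',p=p,d=d,w=world(d,i)); 
    T=np.linalg.inv(i['world_to_cam']);print(n,T[:3,3].round(3),T[:3,2].round(2),i['fx'])
    globals()[n]=p
cv2.imwrite('pics/a.png',np.hstack([cv2.resize(scene,(400,300)),cv2.resize(side,(400,300))]))
cv2.imwrite('pics/scene.png',cv2.resize(scene,(800,600)))
o=ctrl.get_obs();print(o)
E
```

```text
pics
scene [-0.061 -0.99   0.555] [ 0.48  0.78 -0.4 ] 469.3117607483491
side [0.444 0.852 0.424] [ 0.05 -0.92 -0.38] 428.2586440683238
wrist [0.133 0.538 0.385] [ 0.23 -0.09 -0.97] 265.1199474775148
{'time_s': 0.15, 'qpos': array([ 1.13540018e+00,  3.00322523e-01,  1.52141864e+00, -2.60511504e-05,
        1.32068004e+00, -6.66126773e-02]), 'joint_vel': array([ 7.81122101e-05, -3.07226248e-05, -1.76252739e-03, -2.75538067e-03,
        1.14727967e-03,  7.72498142e-04]), 'tau': array([ 1.02635597e-03, -5.31965089e+01, -3.52813196e+01,  7.08038011e-02,
        2.36767076e-02, -9.71862846e-05]), 'ee_pos': array([0.19820089, 0.51284517, 0.20503655]), 'eef_rot': array([-3.14076427e+00, -2.99715003e-05,  2.77281563e+00]), 'force': array([0.91953576, 0.10585417, 0.43042301]), 'moment': array([0.04056547, 0.0280462 , 0.00395383]), 'grip_force': 0.0, 'grip_width': 0.0939834647439718}
```

View pics/scene.png

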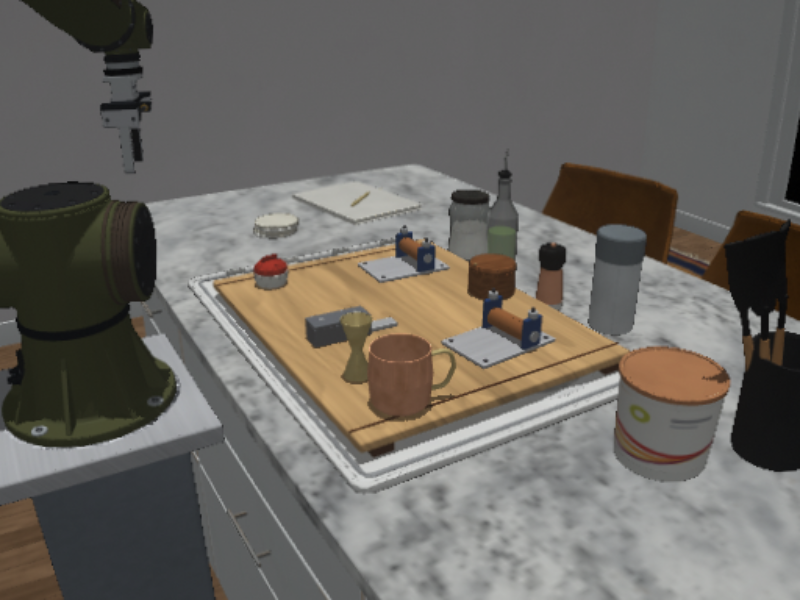

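View pics/a.png

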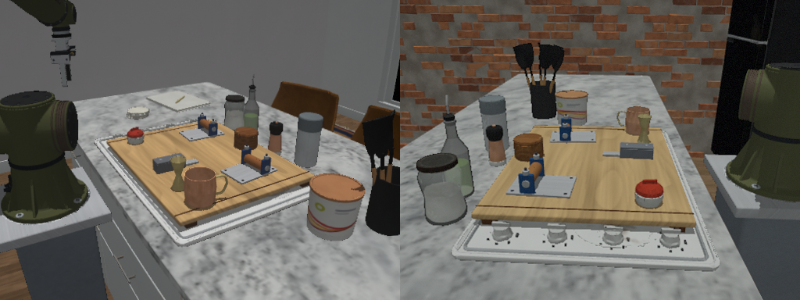

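Scene shows the holder around (338,325) with the blade tip near (395,322), stands around (405,255) and (505,330), the salt box at (490,275), and the timer at (270,270). Next, a top view from the wrist camera.

Careful with the scale: shifts go in shares of 80 cm and turns go in shares of 180 degrees. That gives: -404 mm / 800 = -0.505, -371 mm / 800 = -0.4638, -0.37 rad / 3.1416 = -0.1178.

Call:
arm_command:
  plan:
    - [[-0.4638,-0.505,-0.1875,0,0,-0.1178,-1],[-0.4638,-0.505,-0.1875,0,0,-0.1178,-1],[-0.4638,-0.505,-0.1875,0,0,-0.1178,-1],[-0.4638,-0.505,-0.1875,0,0,-0.1178,-1],[-0.4638,-0.505,-0.1875,0,0,-0.1178,-1],[-0.4638,-0.505,-0.1875,0,0,-0.1178,-1],[-0.4638,-0.505,-0.1875,0,0,-0.1178,-1],[-0.4638,-0.505,-0.1875,0,0,-0.1178,-1],[-0.4638,-0.505,-0.1875,0,0,-0.1178,-1],[-0.4638,-0.505,-0.1875,0,0,-0.1178,-1],[-0.4638,-0.505,-0.1875,0,0,-0.1178,-1],[-0.4638,-0.505,-0.1875,0,0,-0.1178,-1]]

```text
time_s: 1.35
ee_pos: [0.3994, -0.0007, 0.3562]
eef_rot: [-3.141, 0.001, 3.14]
force: [0.2, 0.1, -0.2]
grip_width: 0.0942
grip_force: 0.0
```

Run:
```python
from h import *
o=ctrl.get_obs();print(o['time_s'],o['ee_pos'],o['eef_rot'],o['joint_vel'].round(2))
p,d,i=grab("wrist");np.savez('w1.npz',p=p,d=d,w=world(d,i))
import pickle;pickle.dump(i,open('w1.pkl','wb'))
T=np.linalg.inv(i['world_to_cam']);print(T.round(3))
cv2.imwrite('pics/w1.png',cv2.resize(p,(800,600),interpolation=cv2.INTER_CUBIC))
```

```text
1.35 [ 0.39941299 -0.00069333  0.35622935] [-3.14113881e+00  7.57016828e-04  3.13985488e+00] [-0.39  0.15 -0.22  0.01  0.09 -0.38]
[[ 0.     0.97   0.243  0.329]
 [ 1.    -0.    -0.    -0.001]
 [-0.     0.243 -0.97   0.536]
 [ 0.     0.     0.     1.   ]]
```

View pics/w1.png

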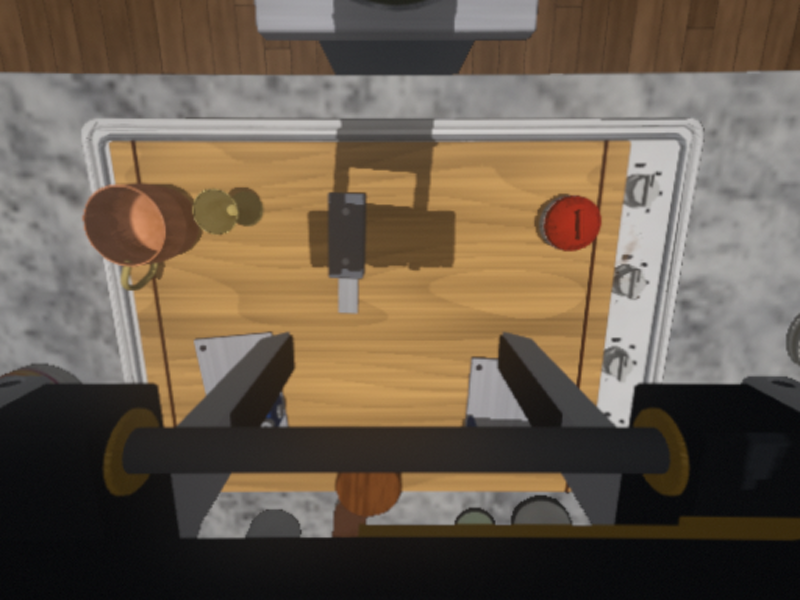

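The top view shows the holder at (347,235), blade (348,296), and the stand beds at (235,360) and (495,390), partly hidden by the gripper. Now depth measurement from all three clouds.

```bash
python3 - <<'E'
from h import *
S={n:np.load(n+'0.npz') for n in('scene','side')}; S['wrist']=np.load('w1.npz')
def rect(n,zlo,zhi,box,name):
    W=S[n]['w'].reshape(-1,3); x0,x1,y0,y1=box
    m=(W[:,2]>zlo)&(W[:,2]<zhi)&(W[:,0]>x0)&(W[:,0]<x1)&(W[:,1]>y0)&(W[:,1]<y1)
    P=W[m]
    if len(P)<8: print(n,name,len(P));return
    r=cv2.minAreaRect((P[:,:2]*1000).astype(np.float32))
    print(n,name,len(P),'z',np.median(P[:,2]).round(4),P[:,2].std().round(4),np.round(r[0],1),np.round(r[1],1),round(r[2],2),'x',(P[:,0].min().round(3),P[:,0].max().round(3)),'y',(P[:,1].min().round(3),P[:,1].max().round(3)))
for n in S:
    rect(n,.027,.0325,(.3,.75,-.04,.05),'board')
    rect(n,.060,.072,(.3,.5,-.12,0.0),'holdertop')
    rect(n,.0355,.048,(.45,.56,-.10,-0.02),'blade')
    for nm,b in(('R',(.4,.75,-.28,-.07)),('L',(.4,.75,.04,.28))):
        rect(n,.034,.0385,b,'bed'+nm); rect(n,.05,.108,b,'upper'+nm)
# crops of stands enlarged
p=S['scene']['p'];q=S['side']['p']
E
python3 - <<'E'
import numpy as np,cv2
a=np.load('scene0.npz')['p'];b=np.load('side0.npz')['p']
c=[a[140:185,225:285],a[180:240,275:355],b[145:205,90:170] if 0 else b[190:255,130:250],b[145:185,185:270]]
cv2.imwrite('pics/c.png',np.vstack([np.hstack([cv2.resize(x,(400,300),interpolation=cv2.INTER_CUBIC) for x in c[:2]]),np.hstack([cv2.resize(x,(400,300),interpolation=cv2.INTER_CUBIC) for x in c[2:]])]))
E
```

```text
scene board 1347 z 0.0307 0.001 [498.1   5.1] [ 89.7 395.9] 89.95 x (np.float64(0.3), np.float64(0.696)) y (np.float64(-0.04), np.float64(0.05))
scene holdertop 262 z 0.0659 0.0018 [374.9 -56.3] [44.2 96.2] 88.74 x (np.float64(0.326), np.float64(0.423)) y (np.float64(-0.078), np.float64(-0.033))
scene blade 41 z 0.0375 0.001 [462.3 -61.1] [23.3 28.1] 2.69 x (np.float64(0.45), np.float64(0.474)) y (np.float64(-0.075), np.float64(-0.047))
scene bedR 895 z 0.0364 0.0009 [ 564.1 -164.6] [188.4 289.3] 89.85 x (np.float64(0.42), np.float64(0.709)) y (np.float64(-0.259), np.float64(-0.07))
scene upperR 805 z 0.0682 0.0127 [ 556.1 -172. ] [312.4 203.7] 0.06 x (np.float64(0.4), np.float64(0.712)) y (np.float64(-0.274), np.float64(-0.07))
scene bedL 466 z 0.0367 0.001 [575.7 169.7] [157.7 262.3] 61.41 x (np.float64(0.439), np.float64(0.688)) y (np.float64(0.061), np.float64(0.257))
scene upperL 360 z 0.0734 0.0117 [635.8 141.7] [104.9  37.2] 88.47 x (np.float64(0.616), np.float64(0.654)) y (np.float64(0.089), np.float64(0.195))
side board 3023 z 0.0306 0.0007 [519.9   4.9] [439.6  89.8] 0.0 x 
[... 1293 characters left out ...]
2.4 -59.7] [23.7 22.9] 88.88 x (np.float64(0.451), np.float64(0.474)) y (np.float64(-0.072), np.float64(-0.048))
wrist bedR 910 z 0.0367 0.0009 [ 541.5 -151.4] [177.9 211.4] 13.94 x (np.float64(0.43), np.float64(0.632)) y (np.float64(-0.259), np.float64(-0.07))
wrist upperR 277 z 0.0768 0.0131 [ 554.6 -174.7] [309.3 208.6] 0.13 x (np.float64(0.4), np.float64(0.709)) y (np.float64(-0.279), np.float64(-0.07))
wrist bedL 1140 z 0.0368 0.0009 [562.   99.8] [195.7  76.9] 28.14 x (np.float64(0.464), np.float64(0.633)) y (np.float64(0.06), np.float64(0.179))
wrist upperL 14 z 0.0583 0.0036 [616.5  98.7] [2.3 7.6] 13.9 x (np.float64(0.615), np.float64(0.618)) y (np.float64(0.095), np.float64(0.103))
```

View pics/c.png

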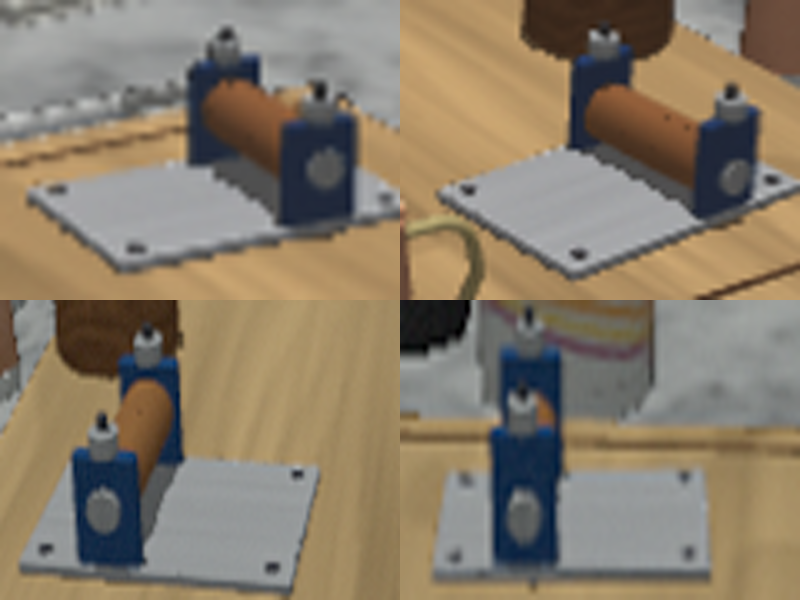

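```bash
cat > st.py <<'E'
from h import *
def rect(W,zlo,zhi,box):
    W=W.reshape(-1,3); x0,x1,y0,y1=box
    P=W[(W[:,2]>zlo)&(W[:,2]<zhi)&(W[:,0]>x0)&(W[:,0]<x1)&(W[:,1]>y0)&(W[:,1]<y1)]
    if len(P)<8: return None
    r=cv2.minAreaRect((P[:,:2]*1000).astype(np.float32))
    return len(P),np.median(P[:,2]).round(4),np.round(r[0],1),np.round(r[1],1),round(r[2],2)
E
python3 - <<'E'
from st import *
for n in('scene0','side0','w1'):
    W=np.load(n+'.npz')['w']
    print(n,'bedR',rect(W,.0345,.0385,(.46,.69,-.26,-.085)))
    print(n,'upR',rect(W,.05,.098,(.54,.68,-.26,-.085)))
    print(n,'holder',rect(W,.0645,.068,(.3,.5,-.12,0.0)))
    print(n,'blade',rect(W,.0355,.040,(.432,.5,-.1,-.02)))
    for z in(.0,):
        P=W.reshape(-1,3)
        for nm,b in(('salt',(.6,.75,-.06,.06)),('timer',(.3,.42,.15,.3)),('jig',(.3,.42,-.22,-.13))):
            m=(P[:,2]>.05)&(P[:,2]<.13)&(P[:,0]>b[0])&(P[:,0]<b[1])&(P[:,1]>b[2])&(P[:,1]<b[3]);q=P[m]
            if m.sum():print(nm,q.min(0).round(3),q.max(0).round(3))
E
```

```text
scene0 bedR (854, np.float64(0.0364), array([ 577.4, -201. ]), array([151.6, 103.8]), 5.81)
scene0 upR (603, np.float64(0.0675), array([ 603.5, -199.9]), array([ 38.4, 106.8]), 4.9)
scene0 holder (215, np.float64(0.0661), array([374.6, -55.9]), array([96.2, 42.4]), 0.07)
scene0 blade (69, np.float64(0.0375), array([453.5, -60.9]), array([27.1, 41.8]), 82.86)
salt [ 0.645 -0.06   0.05 ] [0.73  0.005 0.092]
timer [0.331 0.164 0.05 ] [0.391 0.217 0.088]
jig [ 0.324 -0.2    0.05 ] [ 0.369 -0.151  0.12 ]
side0 bedR (605, np.float64(0.0366), array([ 578.2, -199.1]), array([150.2, 102.4]), 4.56)
side0 upR (347, np.float64(0.073), array([ 603.1, -194.1]), array([ 33.4, 101.6]), 5.68)
side0 holder (278, np.float64(0.0662), array([375.6, -54.2]), array([44.3, 96. ]), 88.72)
side0 blade (85, np.float64(0.0377), array([453.8, -57.7]), array([39.3, 25.9]), 1.98)
salt [ 0.647 -0.06   0.05 ] [0.729 0.011 0.09 ]
timer [0.332 0.185 0.05 ] [0.393 0.231 0.087]
jig [ 0.325 -0.203  0.05 ] [ 0.368 -0.155  0.12 ]
w1 bedR (882, np.float64(0.0367), array([ 570.3, -202.7]), array([134.2,  98.9]), 5.89)
w1 upR (146, np.float64(0.0721), array([ 598.2, -152.3]), array([28.2, 13.6]), 29.05)
w1 holder (1153, np.float64(0.0662), array([375.2, -56.1]), array([38.4, 94.8]), 87.65)
w1 blade (258, np.float64(0.0378), array([453.3, -59.3]), array([23.7, 40.8]), 88.15)
salt [ 0.663 -0.06   0.062] [0.729 0.007 0.091]
timer [0.331 0.167 0.05 ] [0.392 0.227 0.088]
jig [ 0.325 -0.201  0.05 ] [ 0.368 -0.156  0.121]
```

To row units: 310 mm / 800 = 0.3875, 290 mm / 800 = 0.3625, 0.035 rad / 3.1416 = 0.0111.

Call:
arm_command:
  plan:
    - [[-0.0688,-0.0725,0.0625,0,0,0.0111,0],[-0.0688,-0.0725,0.125,0,0,0.0111,0],[-0.0688,-0.0725,0.1875,0,0,0.0111,0],[-0.0688,-0.0725,0.25,0,0,0.0111,0],[-0.0688,-0.0725,0.3125,0,0,0.0111,0],[-0.0688,-0.0725,0.3625,0,0,0.0111,0],[-0.0688,-0.0725,0.3875,0,0,0.0111,0],[-0.0688,-0.0725,0.3875,0,0,0.0111,0],[-0.0688,-0.0725,0.3875,0,0,0.0111,0]]

```text
time_s: 2.3
ee_pos: [0.454, -0.0552, 0.0463]
eef_rot: [3.141, -0.0, 3.108]
force: [0.4, 0.5, 2.1]
grip_width: 0.047
grip_force: 0.0
```

Run:
```python
from st import *
o=ctrl.get_obs();print(o['ee_pos'].round(4),o['eef_rot'].round(4),o['force'])
p,d,i=grab("wrist");W=world(d,i)
print('holder',rect(W,.0645,.068,(.3,.5,-.12,0.0)),'blade',rect(W,.0355,.040,(.43,.47,-.075,-.04)))
cv2.imwrite('pics/w2.png',p)
```

```text
[ 0.454  -0.0552  0.0463] [ 3.1415e+00 -4.0000e-04  3.1082e+00] [0.37180538 0.50791818 2.08419016]
holder (11842, np.float64(0.0663), array([394.4, -52.4]), array([ 70.2, 133.2]), 86.97) blade (1594, np.float64(0.0378), array([450. , -59.9]), array([24.1, 40.3]), 88.9)
```

View pics/w2.png

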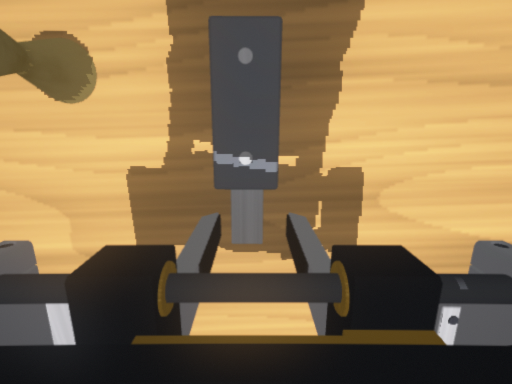

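The picture shows the blade at columns 232–262, ending by row 243. The fingers straddle it, about 4 mm off centre.

To row units: 14 mm / 800 = 0.0175, 7 mm / 800 = 0.0088.

Call:
arm_command:
  plan:
    - [[0,-0.005,0.0088,0,0,0,0],[0,-0.005,0.0175,0,0,0,0],[0,-0.005,0.0175,0,0,0,0],[0,-0.005,0.0175,0,0,0,0.6],[0,-0.005,0.0175,0,0,0,0.6],[0,-0.005,0.0175,0,0,0,0.6],[0,-0.005,0.0175,0,0,0,0.6],[0,-0.005,0.0175,0,0,0,0.6]]
  squeeze: 25

```text
time_s: 3.15
ee_pos: [0.4537, -0.0595, 0.0316]
eef_rot: [-3.142, 0.0, 3.108]
force: [-0.6, 0.6, 3.3]
grip_width: 0.0236
grip_force: 25.0
```

Call:
arm_command:
  plan:
    - [[-0.0125,0,0,0,0,0,0.6],[-0.0313,0,0,0,0,0,0.6],[-0.05,0,0,0,0,0,0.6],[-0.0688,0,0,0,0,0,0.6],[-0.0875,0,0,0,0,0,0.6],[-0.1063,0,0,0,0,0,0.6],[-0.125,0,0,0,0,0,0.6],[-0.14,0,0,0,0,0,0.6],[-0.15,0,0,0,0,0,0.6],[-0.1563,0,0,0,0,0,0.6],[-0.1563,0,0,0,0,0,0.6]]

```text
time_s: 4.25
ee_pos: [0.5793, -0.0638, 0.0317]
eef_rot: [-3.141, 0.001, 3.108]
force: [2.0, -1.0, 2.6]
grip_width: 0.0235
grip_force: 25.0
```

Run:
```python
from st import *
o=ctrl.get_obs();print(o['ee_pos'].round(4),o['force'])
p,d,i=grab("wrist");W=world(d,i)
print('handle',rect(W,.05,.062,(.43,.56,-.1,-.02)));print('bladev',rect(W,.034,.041,(.50,.57,-.09,-.03)))
cv2.imwrite('pics/w3.png',p)
```

```text
[ 0.5793 -0.0638  0.0317] [ 1.97854942 -1.01026996  2.59527267]
handle (3524, np.float64(0.0566), array([484.2, -61.1]), array([20.1, 49.4]), 89.12)
bladev (3362, np.float64(0.0378), array([535.5, -65.2]), array([42.2, 68.9]), 89.98)
```

View pics/w3.png

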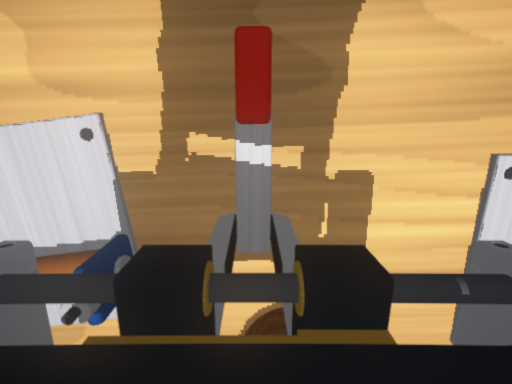

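The gauge lies drawn out: handle at (253,75), the blade running to the fingers at (253,240), clear of the holder and stands. Now let go, lift, and go over the handle.

To row units: 95 mm / 800 = 0.1188, -60 mm / 800 = -0.075.

Call:
arm_command:
  plan:
    - [[0,0,0,0,0,0,0],[0,0,0,0,0,0,0],[0,0,0,0,0,0,0],[0,0,-0.0375,0,0,0,0],[0,0,-0.075,0,0,0,0],[0.06,0,-0.075,0,0,0,0],[0.1188,0,-0.075,0,0,0,0],[0.1188,0,-0.075,0,0,0,0],[0.1188,0,-0.075,0,0,0,0]]

```text
time_s: 5.2
ee_pos: [0.4834, -0.0606, 0.092]
eef_rot: [-3.141, 0.001, 3.108]
force: [0.4, 0.1, 0.7]
grip_width: 0.0471
grip_force: 0.0
```

Run:
```python
from st import *
o=ctrl.get_obs();print(o['ee_pos'].round(4),o['force'])
p,d,i=grab("wrist");W=world(d,i)
print('handle',rect(W,.05,.060,(.43,.56,-.085,-.04)));print('blade',rect(W,.034,.041,(.514,.62,-.08,-.05)))
p,d,i=grab("side");W=world(d,i)
print('handle',rect(W,.052,.060,(.43,.56,-.085,-.04)));print('blade',rect(W,.0345,.041,(.514,.62,-.085,-.045)))
```

```text
[ 0.4834 -0.0606  0.092 ] [0.41428212 0.10008254 0.74799136]
handle (1299, np.float64(0.0566), array([483.4, -60.6]), array([19.8, 49.6]), 87.44)
blade (1096, np.float64(0.0378), array([556.3, -62.9]), array([23.6, 83.4]), 88.34)
handle (100, np.float64(0.0561), array([484. , -57.6]), array([48.5, 20.1]), 0.48)
blade (181, np.float64(0.0374), array([556.1, -61.5]), array([27.5, 84. ]), 88.68)
```

To row units: 58 mm / 800 = 0.0725, 50 mm / 800 = 0.0625.

Call:
arm_command:
  plan:
    - [[0,0,0.0375,0,0,0,0],[0,0,0.0625,0,0,0,0],[0,0,0.0725,0,0,0,0],[0,0,0.0725,0,0,0,0],[0,0,0.0725,0,0,0,0.7],[0,0,0.0725,0,0,0,0.7],[0,0,0.0725,0,0,0,0.7],[0,0,0.0725,0,0,0,0.7],[0,0,0.0725,0,0,0,0.7]]
  squeeze: 30

```text
time_s: 6.2
ee_pos: [0.4839, -0.0605, 0.034]
eef_rot: [-3.141, 0.001, 3.108]
force: [-0.4, -0.8, 6.0]
grip_width: 0.0194
grip_force: 30.0
```

Run:
```python
from st import *
o=ctrl.get_obs();print(o['ee_pos'].round(4),o['eef_rot'].round(4),o['force'])
p,d,i=grab("wrist");W=world(d,i)
print('blade',rect(W,.034,.041,(.514,.62,-.08,-.05)))
```

```text
[ 0.4839 -0.0605  0.034 ] [-3.1414e+00  9.0000e-04  3.1079e+00] [-0.42494135 -0.78514091  5.96688514]
blade (1143, np.float64(0.0378), array([545.1, -62.5]), array([23.9, 63.2]), 87.38)
```

To row units: -160 mm / 800 = -0.2, -150 mm / 800 = -0.1875.

Call:
arm_command:
  plan:
    - [[0,0,-0.05,0,0,0,0.7],[0,0,-0.1,0,0,0,0.7],[0.0375,0.025,-0.15,0,0,0,0.7],[0.0625,0.05,-0.1875,0,0,0,0.7],[0.075,0.075,-0.2,0,0,0,0.7],[0.075,0.075,-0.2,0,0,0,0.7],[0.075,0.075,-0.2,0,0,0,0.7]]

```text
time_s: 6.95
ee_pos: [0.4256, 0.0015, 0.1934]
eef_rot: [-3.141, 0.0, 3.109]
force: [0.1, 0.5, -0.1]
grip_width: 0.0199
grip_force: 30.0
```

Run:
```python
from st import *
o=ctrl.get_obs();print(o['ee_pos'].round(4),o['eef_rot'].round(4),o['force'])
p,d,i=grab("wrist");W=world(d,i);np.savez('w4.npz',p=p,d=d,w=W)
S={'wrist':(p,W)}
for n in('scene','side'):
    z=np.load(n+'0.npz');S[n]=(z['p'],z['w'])
for n,(p,W) in S.items():
    print(n,'bedR',rect(W,.0345,.0385,(.46,.69,-.26,-.085)),'bedL',rect(W,.0345,.0385,(.5,.7,.085,.205)))
    hsv=cv2.cvtColor(p,cv2.COLOR_BGR2HSV)
    for nm,(x,y) in dict(R=(.6027,-.1976),L=(.6365,.1438)).items():
        m=(np.abs(W[...,0]-x)<.02)&(np.abs(W[...,1]-y)<.03)&(W[...,2]>.045)&(W[...,2]<.1)&((hsv[...,0]<25)&(hsv[...,1]>60))
        P=W[m]
        if len(P)>5: print('  roller',nm,len(P),'z pct',np.percentile(P[:,2],[2,50,90,97]).round(4),'x',P[:,0].min().round(4),P[:,0].max().round(4))
    m=(W[...,2]>.045)&(W[...,2]<.125)&(W[...,0]>.3)&(W[...,0]<.47)&(W[...,1]<-.2)&(W[...,1]>-.33);P=W[m]
    if len(P):print('  mug',P.min(0).round(3),P.max(0).round(3), 'near y max at x>.41', P[P[:,0]>.41][:,1].max().round(3) if (P[:,0]>.41).any() else None)
cv2.imwrite('pics/w4.png',S['wrist'][0])
```

```text
[0.4256 0.0015 0.1934] [-3.1414e+00  3.0000e-04  3.1087e+00] [ 0.13896664  0.47741994 -0.1435051 ]
wrist bedR (2532, np.float64(0.0368), array([ 578.2, -201.5]), array([151.2, 100.4]), 5.68) bedL (421, np.float64(0.0368), array([574.7, 188.1]), array([93.2, 36.4]), 19.29)
  roller R 811 z pct [0.0531 0.067  0.0695 0.07  ] x 0.5873 0.6171
  roller L 91 z pct [0.0605 0.073  0.0768 0.0776] x 0.622 0.6391
  mug [ 0.32  -0.305  0.045] [ 0.433 -0.2    0.118] near y max at x>.41 -0.283
scene bedR (854, np.float64(0.0364), array([ 577.4, -201. ]), array([151.6, 103.8]), 5.81) bedL (447, np.float64(0.0367), array([610.8, 142.1]), array([102.9, 153.3]), 85.11)
  roller R 230 z pct [0.0468 0.063  0.0692 0.07  ] x 0.5851 0.6134
  roller L 104 z pct [0.0549 0.0707 0.077  0.0781] x 0.6203 0.6471
  mug [ 0.317 -0.316  0.045] [ 0.433 -0.227  0.115] near y max at x>.41 -0.283
side bedR (605, np.float64(0.0366), array([ 578.2, -199.1]), array([150.2, 102.4]), 4.56) bedL (1536, np.float64(0.0365), array([611.7, 145. ]), array([102.2, 150.1]), 87.78)
  roller L 206 z pct [0.0581 0.0739 0.0767 0.0772] x 0.6201 0.6473
  mug [ 0.319 -0.319  0.045] [ 0.433 -0.2    0.118] near y max at x>.41 -0.281
```

View pics/w4.png

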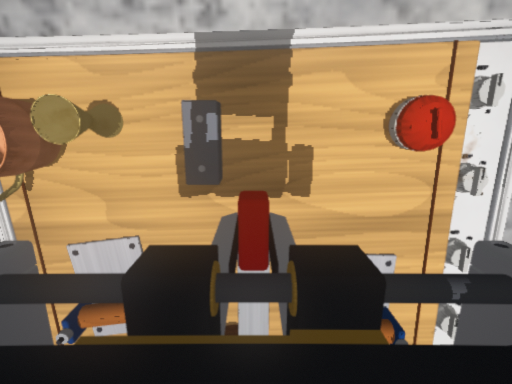

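Picture: the gauge is held with its handle at (254,230); the R roller is at (100,315), the L roller at (390,330). Roller tops are at 0.0695 m (R) and 0.077 m (L), so R should be tight. I'll try R first.

To row units: -214 mm / 800 = -0.2675, 133 mm / 800 = 0.1663, -0.06 rad / 3.1416 = -0.0191.

Call:
arm_command:
  plan:
    - [[-0.0075,-0.0563,0,0,0,-0.0095,0.7],[-0.015,-0.1125,0,0,0,-0.0191,0.7],[-0.0225,-0.1688,0,0,0,-0.0286,0.7],[-0.03,-0.225,0,0,0,-0.0382,0.7],[-0.0313,-0.2675,0.025,0,0,-0.0417,0.7],[-0.0313,-0.2675,0.075,0,0,-0.0417,0.7],[-0.0313,-0.2675,0.125,0,0,-0.0417,0.7],[-0.0313,-0.2675,0.1625,0,0,-0.0417,0.7],[-0.0313,-0.2675,0.1663,0,0,-0.0417,0.7],[-0.0313,-0.2675,0.1663,0,0,-0.0417,0.7],[-0.0313,-0.2675,0.1663,0,0,-0.0417,0.7]]

```text
time_s: 8.1
ee_pos: [0.4441, -0.2139, 0.0618]
eef_rot: [-3.141, 0.001, -3.045]
force: [-0.4, 1.2, -0.6]
grip_width: 0.0197
grip_force: 30.0
```

Run:
```python
from st import *
o=ctrl.get_obs();print(o['time_s'],o['ee_pos'].round(4),o['eef_rot'].round(4),o['force'])
p,d,i=grab("wrist");W=world(d,i)
print('bedR',rect(W,.0345,.0385,(.46,.69,-.26,-.085)))
for z0,z1 in((.058,.068),): print('blade',rect(W,z0,z1,(.475,.56,-.24,-.18)))
p,d,i=grab("scene");W=world(d,i)
print('blade scene',rect(W,.0585,.068,(.478,.57,-.24,-.18)))
```

```text
8.1 [ 0.4441 -0.2139  0.0618] [-3.1405e+00  1.4000e-03 -3.0446e+00] [-0.42383352  1.19832102 -0.57413025]
bedR (822, np.float64(0.0369), array([ 544.6, -204.3]), array([36.4, 53.3]), 5.43)
blade (1140, np.float64(0.0656), array([ 505.3, -207.8]), array([62.3, 23.9]), 4.87)
blade scene (220, np.float64(0.0653), array([ 518.8, -205.3]), array([82.7, 27.9]), 4.38)
```

To row units: 18 mm / 800 = 0.0225, 10 mm / 800 = 0.0125, -0.01 rad / 3.1416 = -0.0032.

Call:
arm_command:
  plan:
    - [[0,0,0.0125,0,0,-0.0032,0.7],[0,0,0.0225,0,0,-0.0032,0.7],[0,0,0.0225,0,0,-0.0032,0.7],[0,0,0.0225,0,0,-0.0032,0.7]]

```text
time_s: 8.6
ee_pos: [0.4433, -0.2131, 0.0422]
eef_rot: [3.141, -0.001, -3.034]
force: [0.2, 0.1, -1.5]
grip_width: 0.0199
grip_force: 30.0
```

Call:
arm_command:
  plan:
    - [[0,0,0.0025,0,0,0,0.7],[0,0,0.0025,0,0,0,0.7],[-0.0088,0,0.0025,0,0,0,0.7],[-0.0175,0,0.0025,0,0,0,0.7],[-0.0263,0,0.0025,0,0,0,0.7],[-0.0325,0,0.0025,0,0,0,0.7],[-0.0375,0,0.0025,0,0,0,0.7],[-0.0375,0,0.0025,0,0,0,0.7]]

```text
time_s: 9.4
ee_pos: [0.4737, -0.2099, 0.0404]
eef_rot: [3.142, 0.0, -3.034]
force: [-0.6, -0.1, -1.0]
grip_width: 0.0195
grip_force: 30.0
```

To row units: -5 mm / 800 = -0.0063, -4 mm / 800 = -0.005.

Call:
arm_command:
  plan:
    - [[0,0,0.0006,0,0,0,0.7],[-0.0025,0,0.0006,0,0,0,0.7],[-0.005,0,0.0006,0,0,0,0.7],[-0.0063,0,0.0006,0,0,0,0.7],[-0.0063,0,0.0006,0,0,0,0.7]]

```text
time_s: 9.9
ee_pos: [0.4784, -0.2095, 0.04]
eef_rot: [-3.141, 0.0, -3.034]
force: [1.5, 0.2, 1.0]
grip_width: 0.0195
grip_force: 30.0
```

To row units: -3 mm / 800 = -0.0038, -2 mm / 800 = -0.0025.

Call:
arm_command:
  plan:
    - [[-0.0013,0,0,0,0,0,0.7],[-0.0025,0,0,0,0,0,0.7],[-0.0038,0,0,0,0,0,0.7],[-0.0038,0,0,0,0,0,0.7]]

```text
time_s: 10.3
ee_pos: [0.4798, -0.2093, 0.04]
eef_rot: [3.141, -0.003, -3.034]
force: [-14.6, -1.2, 11.2]
grip_width: 0.02
grip_force: 30.0
```

The blade jams with -14.6 N and the tip about 9 mm before the roller origin, as expected for the tight stand. Backing out.

To row units: -130 mm / 800 = -0.1625, -100 mm / 800 = -0.125.

Call:
arm_command:
  plan:
    - [[0.0125,0,0,0,0,0,0.7],[0.0375,0,0,0,0,0,0.7],[0.05,0,-0.0063,0,0,0,0.7],[0.05,0,-0.0625,0,0,0,0.7],[0.05,0,-0.125,0,0,0,0.7],[0.05,0,-0.1625,0,0,0,0.7],[0.05,0,-0.1625,0,0,0,0.7]]

```text
time_s: 11.0
ee_pos: [0.4428, -0.2143, 0.1744]
eef_rot: [-3.137, 0.006, -3.034]
force: [0.3, -0.2, -1.2]
grip_width: 0.0198
grip_force: 30.0
```

Run:
```python
from st import *
o=ctrl.get_obs();print(o['time_s'],o['ee_pos'].round(4),o['eef_rot'].round(4),o['force'])
p,d,i=grab("side");W=world(d,i)
print('bedL',rect(W,.0345,.0385,(.5,.7,.085,.205)))
print('blade side',rect(W,.14,.20,(.47,.60,-.24,-.17)))
```

```text
11.0 [ 0.4428 -0.2143  0.1744] [-3.1372  0.0061 -3.0344] [ 0.26358525 -0.20791062 -1.17308679]
bedL (1546, np.float64(0.0365), array([611.6, 144.2]), array([103.1, 150.3]), 87.38)
blade side (174, np.float64(0.1774), array([ 513.1, -202.8]), array([86. , 24.6]), 5.47)
```

To row units: 358 mm / 800 = 0.4475, 313 mm / 800 = 0.3913, 0.138 rad / 3.1416 = 0.0439.

Call:
arm_command:
  plan:
    - [[-0.0113,0.0563,0,0,0,0.0054,0.7],[-0.0225,0.1125,0,0,0,0.0108,0.7],[-0.0338,0.1688,0,0,0,0.0159,0.7],[-0.045,0.2238,0,0,0,0.0223,0.7],[-0.0563,0.28,0,0,0,0.0286,0.7],[-0.0675,0.3363,0,0,0,0.0334,0.7],[-0.0788,0.3913,0,0,0,0.0382,0.7],[-0.0913,0.4475,0,0,0,0.0439,0.7],[-0.0913,0.4475,0.05,0,0,0.0439,0.7],[-0.0913,0.4475,0.1,0,0,0.0439,0.7],[-0.0913,0.4475,0.1375,0,0,0.0439,0.7],[-0.0913,0.4475,0.1375,0,0,0.0439,0.7]]

```text
time_s: 12.25
ee_pos: [0.4727, 0.1497, 0.0553]
eef_rot: [-3.139, -0.009, 3.111]
force: [0.1, -0.7, -0.4]
grip_width: 0.0198
grip_force: 30.0
```

Run:
```python
from st import *
o=ctrl.get_obs();print(o['time_s'],o['ee_pos'].round(4),o['eef_rot'].round(4),o['force'])
p,d,i=grab("wrist");W=world(d,i)
print('bedL',rect(W,.0345,.0385,(.5,.69,.085,.21)))
print('blade',rect(W,.058,.072,(.508,.58,.12,.17)))
p,d,i=grab("side");W=world(d,i)
print('bedL',rect(W,.0345,.0385,(.5,.69,.085,.21)))
print('blade',rect(W,.060,.072,(.508,.60,.12,.17)))
```

```text
12.25 [0.4727 0.1497 0.0553] [-3.1393 -0.0086  3.1109] [ 0.08577681 -0.67108815 -0.35506602]
bedL (818, np.float64(0.0369), array([567.2, 146.5]), array([51.4, 34.6]), 88.0)
blade (875, np.float64(0.0586), array([536.2, 147.8]), array([23.8, 56.8]), 88.41)
bedL (1315, np.float64(0.0365), array([611.5, 144.4]), array([101.5, 150.5]), 87.68)
blade (267, np.float64(0.0612), array([548.7, 150.2]), array([29.1, 80.2]), 86.0)
```

To row units: -0.0086 rad / 3.1416 = -0.0027.

Call:
arm_command:
  plan:
    - [[0,0,0,0,-0.0027,0,0.7],[0,0,0,0,-0.0027,0,0.7],[0,0,0,0,-0.0027,0,0.7]]

```text
time_s: 12.65
ee_pos: [0.4761, 0.1504, 0.061]
eef_rot: [3.141, 0.01, 3.111]
force: [-0.3, 0.1, -0.7]
grip_width: 0.0198
grip_force: 30.0
```

```bash
cat > fit.py <<'E'
from st import *
def fit(W,b,zr):
    P=W.reshape(-1,3);P=P[(P[:,0]>b[0])&(P[:,0]<b[1])&(P[:,1]>b[2])&(P[:,1]<b[3])&(P[:,2]>zr[0])&(P[:,2]<zr[1])]
    c=P.mean(0);A=np.c_[P[:,:2]-c[:2],np.ones(len(P))];s=np.linalg.lstsq(A,P[:,2],rcond=None)[0]
    return len(P),c.round(4),'slope x,y',s[:2].round(4)
E
python3 - <<'E'
from fit import *
o=ctrl.get_obs();print(o['time_s'],o['ee_pos'].round(4),o['eef_rot'].round(4),o['force'])
for n in('wrist','side','scene'):
    p,d,i=grab(n);W=world(d,i)
    print(n,'blade',fit(W,(.51,.585,.14,.157),(.05,.066)),'handle',fit(W,(.44,.493,.141,.156),(.070,.085)),'board',fit(W,(.45,.6,-.03,.05),(.025,.035)),'bed',fit(W,(.55,.6,.105,.18),(.033,.04)))
E
```

```text
12.65 [0.4761 0.1504 0.061 ] [3.1411 0.0103 3.1107] [-0.26200136  0.10320376 -0.67786397]
wrist blade (634, array([0.5478, 0.1485, 0.0653]), 'slope x,y', array([0.0072, 0.006 ])) handle (1546, array([0.4696, 0.1486, 0.0831]), 'slope x,y', array([0.0751, 0.0282])) board (10568, array([0.5066, 0.0071, 0.0308]), 'slope x,y', array([0.0001, 0.0001])) bed (818, array([0.5784, 0.1468, 0.0369]), 'slope x,y', array([0.0043, 0.001 ]))
side blade (157, array([0.5468, 0.1487, 0.0649]), 'slope x,y', array([ 0.0013, -0.0278])) handle (40, array([0.4659, 0.1494, 0.0832]), 'slope x,y', array([ 0.0169, -0.0064])) board (828, array([0.5371, 0.0098, 0.0306]), 'slope x,y', array([-0.0021, -0.0018])) bed (428, array([0.5751, 0.1502, 0.0366]), 'slope x,y', array([-0.0004,  0.0011]))
scene blade (62, array([0.5457, 0.1471, 0.0638]), 'slope x,y', array([-0.0023,  0.1754])) handle (44, array([0.4614, 0.1469, 0.0783]), 'slope x,y', array([0.0373, 0.1103])) board (650, array([0.5259, 0.009 , 0.0308]), 'slope x,y', array([-0.0006,  0.0019])) bed (155, array([0.5747, 0.1407, 0.0369]), 'slope x,y', array([-0.0038, -0.0043]))
```

To row units: -2 mm / 800 = -0.0025, 0.0095 rad / 3.1416 = 0.003.

Call:
arm_command:
  plan:
    - [[0,-0.0025,0,0,0.003,0,0.7],[0,-0.0025,0,0,0.003,0,0.7],[0,-0.0025,0,0,0.003,0,0.7],[0,-0.0025,0,0,0.003,0,0.7]]

```text
time_s: 13.2
ee_pos: [0.4756, 0.1483, 0.0599]
eef_rot: [-3.142, -0.001, 3.111]
force: [-0.8, 0.4, -0.4]
grip_width: 0.0202
grip_force: 30.0
```

Run:
```python
from fit import *
o=ctrl.get_obs();print(o['time_s'],o['ee_pos'].round(4),o['eef_rot'].round(4),o['force'])
for n in('wrist','side'):
    p,d,i=grab(n);W=world(d,i)
    print(n,'blade',fit(W,(.51,.585,.138,.155),(.055,.072)),'handle',fit(W,(.44,.493,.139,.154),(.076,.092)))
```

```text
13.2 [0.4756 0.1483 0.0599] [-3.1416e+00 -1.0000e-03  3.1107e+00] [-0.78729344  0.36970144 -0.44084461]
wrist blade (804, array([0.5491, 0.1465, 0.0636]), 'slope x,y', array([0.0002, 0.0102])) handle (1512, array([0.4704, 0.1465, 0.0825]), 'slope x,y', array([0.0221, 0.0258]))
side blade (176, array([0.5479, 0.1467, 0.0633]), 'slope x,y', array([-0.0044, -0.0265])) handle (39, array([0.4676, 0.1474, 0.0824]), 'slope x,y', array([0.0033, 0.0094]))
```

To row units: 18 mm / 800 = 0.0225, 10 mm / 800 = 0.0125.

Call:
arm_command:
  plan:
    - [[0,0,0.0125,0,0,0,0.7],[0,0,0.0225,0,0,0,0.7],[0,0,0.0225,0,0,0,0.7],[0,0,0.0225,0,0,0,0.7]]

```text
time_s: 13.7
ee_pos: [0.4754, 0.1483, 0.0416]
eef_rot: [-3.141, -0.002, 3.111]
force: [0.4, -0.3, -0.7]
grip_width: 0.0198
grip_force: 30.0
```

To row units: -46 mm / 800 = -0.0575, -43 mm / 800 = -0.0538.

Call:
arm_command:
  plan:
    - [[0,0,0.0013,0,0,0,0.7],[0,0,0.0013,0,0,0,0.7],[-0.01,0,0.0013,0,0,0,0.7],[-0.02,0,0.0013,0,0,0,0.7],[-0.03,0,0.0013,0,0,0,0.7],[-0.0375,0,0.0013,0,0,0,0.7],[-0.0425,0,0.0013,0,0,0,0.7],[-0.0463,0,0.0013,0,0,0,0.7],[-0.05,0,0.0013,0,0,0,0.7],[-0.0538,0,0.0013,0,0,0,0.7],[-0.0575,0,0.0013,0,0,0,0.7]]

```text
time_s: 14.8
ee_pos: [0.5218, 0.1469, 0.0409]
eef_rot: [3.142, -0.001, 3.111]
force: [-0.9, 0.1, -1.5]
grip_width: 0.0197
grip_force: 30.0
```

To row units: -58 mm / 800 = -0.0725, -54 mm / 800 = -0.0675.

Call:
arm_command:
  plan:
    - [[-0.01,0,0,0,0,0,0.7],[-0.02,0,0,0,0,0,0.7],[-0.03,0,0,0,0,0,0.7],[-0.04,0,0,0,0,0,0.7],[-0.05,0,0,0,0,0,0.7],[-0.06,0,0,0,0,0,0.7],[-0.0675,0,0,0,0,0,0.7],[-0.0725,0,0,0,0,0,0.7],[-0.0725,0,0.0006,0,0,0,0.7],[-0.0725,0,0.0013,0,0,0,0.7],[-0.0725,0,0.0013,0,0,0,0.7]]

```text
time_s: 15.9
ee_pos: [0.5796, 0.1451, 0.04]
eef_rot: [3.142, -0.0, 3.111]
force: [-0.2, -0.6, -0.1]
grip_width: 0.0199
grip_force: 30.0
```

Run:
```python
from fit import *
o=ctrl.get_obs();print(o['time_s'],o['ee_pos'].round(4),o['eef_rot'].round(4),o['force'])
p,d,i=grab('side');cv2.imwrite('pics/s5.png',cv2.resize(p[170:270,110:260],(750,500),interpolation=cv2.INTER_CUBIC))
```

```text
15.9 [0.5796 0.1451 0.04  ] [ 3.1415e+00 -5.0000e-04  3.1109e+00] [-0.24485443 -0.57144446 -0.10605529]
```

View pics/s5.png

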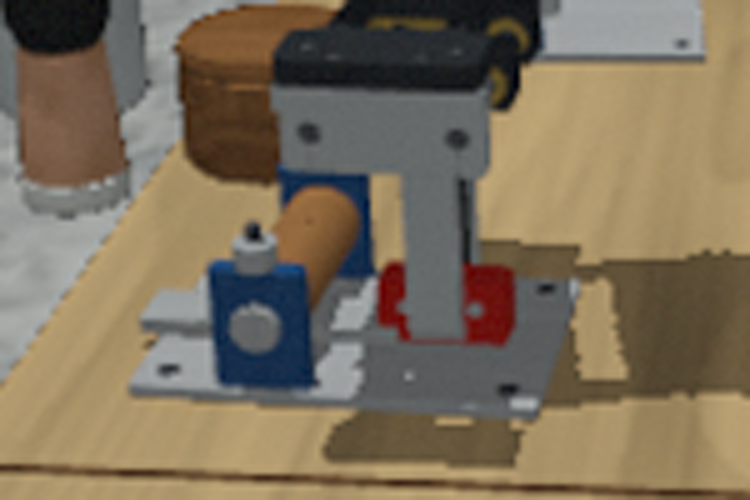

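The blade is through the gap, its tip showing at (150,310) beyond the roller, and the handle lies flat on the bed at (450,305). Letting go and lifting away.

To row units: -180 mm / 800 = -0.225, -150 mm / 800 = -0.1875.

Call:
arm_command:
  plan:
    - [[0,0,0,0,0,0,0.3],[0,0,0,0,0,0,0.1],[0,0,0,0,0,0,0.1],[0,0,0,0,0,0,0.1],[0,0,-0.0188,0,0,0,0.1],[0,0,-0.0625,0,0,0,0.1],[0,0,-0.125,0,0,0,0.1],[0.05,-0.025,-0.1875,0,0,0,0.1],[0.1,-0.05,-0.225,0,0,0,0.1],[0.1,-0.05,-0.225,0,0,0,0.1],[0.1,-0.05,-0.225,0,0,0,0.1]]

```text
time_s: 17.05
ee_pos: [0.4982, 0.1072, 0.2234]
eef_rot: [3.141, 0.004, 3.11]
force: [0.1, 0.4, -0.3]
grip_width: 0.0425
grip_force: 0.0
```

Run:
```python
from fit import *
o=ctrl.get_obs();print(o['time_s'],o['ee_pos'].round(4),o['grip_width'],o['force'])
p,d,i=grab('side');W=world(d,i);a=p[165:270,110:270]
print('handle',fit(W,(.555,.6,.135,.156),(.055,.07)),rect(W,.056,.068,(.54,.61,.12,.17)))
p,d,i=grab('wrist');W=world(d,i)
print('handle',fit(W,(.555,.6,.135,.156),(.055,.07)),rect(W,.056,.068,(.54,.61,.12,.17)))
p,d,i=grab('scene')
cv2.imwrite('pics/f.png',np.vstack([cv2.resize(a,(600,300),interpolation=cv2.INTER_CUBIC),cv2.resize(p[130:290,120:420],(600,300))]))
```

```text
17.05 [0.4982 0.1072 0.2234] 0.042475817002400516 [ 0.05064573  0.35864297 -0.31690431]
handle (180, array([0.5774, 0.1497, 0.0608]), 'slope x,y', array([ 0.0008, -0.2458])) (197, np.float64(0.0618), array([579.1, 147.4]), array([21.8, 49.4]), 87.75)
handle (271, array([0.5788, 0.141 , 0.0622]), 'slope x,y', array([0.0063, 0.205 ])) (303, np.float64(0.0624), array([578.8, 141.7]), array([49.2, 15.1]), 2.69)
```

View pics/f.png

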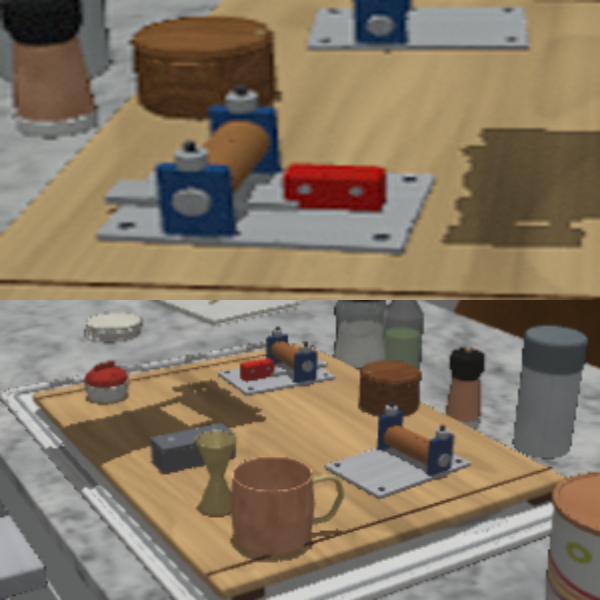

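The gauge lies flat in the left stand, with the handle at (335,185) and the tip at (110,192) beyond the roller; everything else is in place.

```bash
python3 -c "
from station import ctrl
print(ctrl.hand_in())"
```

```text
the job is handed in; nothing more can be done
None
```

The job is handed in: the blade jammed at about 15 N in the right stand and slid freely into the left one, where the gauge now lies flat with its tip about 58 mm past the roller and the other things left where they were.

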